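Free and open the latched bur cupboard

ROBOT

A 6-joint arm with a two-finger parallel gripper is mounted at the origin on a cart in front of the work surface, level with it; the furniture and walls round the work are solid. World frame = base frame: x ahead of the robot, y to its left, z up, the work surface at z = 0. Lengths are in m, angles in rad, forces in N, time in s.
With the tool pointing down it reaches from about 0.4 to 0.925 m from the base axis. Payload 3.4 kg.
Tool frame: the origin (TCP) lies at the very end of the fingers, on their centre line; the grasp point (between the pads) lies 19 mm behind it; z points along the fingers, y is the line along which they close (so a half turn about z gives the same grasp; the last joint's range is limited). The gripper opens to 85 mm and grips with 20 to 120 N. Pads are 22 mm wide; open, the fingers measure 114 mm over their backs; the gripper's body (76 mm by 85 mm) begins 54 mm behind the grasp point. The pads swing forward as they close: fully open they stand 13 mm farther back than shut.
Start: joints at [-1.365, 0.307, 1.506, -0, 1.328, -0.073], TCP at [0.159, -0.553, 0.231] pointing down, gripper open.
Joint ranges: [-3.12, 3.12], [-1.05, 2.28], [0.14, 2.33], [-1.42, 4.57], [0.1, 2.73], [-2.68, 2.68]. Speed limits (rad/s): [2.57, 2.57, 3.14, 3.14, 3.14, 3.14].

INTERFACE

Orientations are given as a unit quaternion [w, x, y, z].
In Python, from station import move_ptp, line_to, move_joints, open_jaws, close, dwell, inverse_kinematics, grab_frame, IKError, sign_off, get_time_s, get_qpos, get_joint_vel, get_joint_efforts, get_eef_pos, get_tool_rot, get_contact_force, get_wrist_torque, get_width, get_grasp_force gives the robot as it stands. The module is installed in compiled form; this text tells all that it offers. Calls block until the motion is done:
- move_ptp(position, orientation): joint-space move of the TCP to a pose.
- line_to(position, velocity=0.15, frame=None): straight line of the TCP; frame=None keeps the orientation; velocity is the mean speed in m/s.
- move_joints(angles): joint-space move.
- open_jaws() and close(newtons=None): open the fingers fully, or close them until they stop; newtons is the grip in N (None keeps the last).
- dwell(seconds).
- inverse_kinematics(position, orientation): joint angles nearest the present ones, or None.
- grab_frame(name): name is "scene" or "top" or "wrist"; returns a dict with "pixels" (480x640x3 uint8, red, green, blue), "vertical_fov" (degrees; the focal length in pixels is half the picture's height over the tangent of half this angle, whatever the lens; pixels are square), "cx", "cy" (the principal point, pixels), "pose" (4x4, takes a point from camera to world coordinates); the wrist camera has in their place "hand_eye" (4x4, takes a point from camera to tool coordinates, whose origin is the TCP and whose axes are the flange's). Camera axes: x right, y down, z forward; pixel columns grow to the right and rows downward; lengths in m; the calibration is good to about 2 mm. A picture is of the moment at which its call begins: read the wrist's pose just before it. There is no depth.
A pose or a line that the arm cannot do raises IKError and nothing moves.
- sign_off(): hands the job in; it is judged then, once.
Readings, each from a call of its own:
- get_time_s(): time.
- get_qpos(): joint angles.
- get_joint_vel(): joint speeds.
- get_joint_efforts(): joint torques, N m.
- get_eef_pos(): TCP position.
- get_tool_rot(): TCP orientation.
- get_contact_force(): force on the tool from outside, world axes, zero at the start.
- get_wrist_torque(): the same for the moment, N m.
- get_width(): finger opening in m.
- get_grasp_force(): force on a finger pad.
Only numpy, scipy, OpenCV 4.12 (cv2) and the standard library are available. Lean on these libraries where they do the work, as an engineer would, in place of code of your own. Each camera call takes 0.05 s, during which the arm holds its last target. There are 200 camera calls.

TASK

Open the small bench cupboard with the blue door so that the burs inside can be reached: press its yellow-topped sprung hook down in the gap between the guards on the cupboard's top until the door springs ajar, then swing the door out until it stands about square to the cupboard's front or wider. Let go of everything, and leave the cupboard with the red door shut.

Things in the scene. Friction and masses are not known exactly. Their poses are not given: they have to be found in the camera images.
- blue_cupboard: Grey bench cupboard with a blue door, fixed; 100 mm deep (x), 140 wide (y), top plate at z = 115 mm. Origin: centre of its underside on the bench; +x to its back, the door faces -x, +y its left seen from the robot. On its top two blue guard cheeks 8 mm thick, 56 mm apart inside, x = -48 to +12, tops at z = 137. A twin with red door and cheeks stands beside it, left or right.
- blue_plate (a point): Centre of the top face of the yellow press plate on the blue cupboard's hook; the plate is 36 mm (cupboard's x) by 44 mm (y) and lies between the two blue guard cheeks, at cupboard x = -22, y = 0, z = 135 mm when up. The point goes down with the hook; axes as the cupboard's.
- blue_hinge (a point): Top of the blue door's vertical hinge axis, at cupboard x = -60, y = +70, z = 113 mm. The door is 140 mm wide from hinge to free edge, 10 mm thick (x = -60 to -50 when shut), z = 24 to 113. A knob stands 35 mm out of its front, 20 mm from the free edge, z = 60; a keeper staple 18 mm out of its inner face at mid-width, z = 55 to 61: keep fingertips above z = 70 behind the door.
- blue_hook (a joint): How far the blue cupboard's hook is pressed straight down, m: 0 up, 0.013 at its stop. It starts to move at about 4 N and takes about 9 N at the stop; it lets go of the door at about 0.009 (press 0.011 to 0.013 with shut fingers and wait 1 s). It springs back up when left.
- blue_door (a joint): Opening angle of the blue door, rad: 0 shut, 1.57 square to the front, stop 1.75. The free edge swings out to the cupboard's -x, then +y. Once free, a spring throws it to about 0.75; from there it needs a push of 1 to 3 N and stays where it is left. Shut fingers fit down between the door's inner face and the cupboard's front, near the free edge, to push it on.
- red_door (a joint): Opening angle, rad, of the red door of the other, otherwise equal cupboard: about 0, shut and latched.

How it is judged:
On the way, in this order (a step that is already met when the one before it is completed fails the run):
1. the blue cupboard's hook is pressed down by more than 7 mm (value of joint blue_hook above 0.007 m), for 0.02 s.
2. the blue door is swung open beyond 1.25 rad (value of joint blue_door above 1.25 rad), for 0.2 s.
At the end, for the whole second after the job is handed in: The blue door stands open by more than 1.25 rad (72 degrees) and at rest, its hook has sprung back up (pressed less than 3 mm), and the red door is shut (under 0.15 rad) (value of joint blue_door above 1.25 rad and velocity of joint blue_door between -0.05 and 0.05 rad/s and value of joint blue_hook below 0.003 m and value of joint red_door below 0.15 rad); the robot touches nothing.
It fails at once if the red door is freed (opens beyond 0.15 rad) (value of joint red_door above 0.15 rad).
It also fails if it takes over 38 s, if anything falls off the work surface, if the arm or the gripper's body presses on something with over 40 N, if the wrist force passes 120 N, or if a joint passes its speed limit or range.

## Working session

There is one attempt and no reset: what is moved stays moved. The work goes in short steps, each a Python script; the robot and the scene stay as the last script left them, time stands still between calls to the robot, and variables do not carry over. Pictures are saved under pics/ and viewed, at most 10 in all, crops included, and the job is handed in when it is done.

```bash
mkdir -p pics
cat > h.py <<'E'
import numpy as np,cv2,pickle
from station import *
def snap(n,tag):
    f=grab_frame(n); cv2.imwrite(f'pics/{tag}.png',f['pixels'][:,:,::-1]); pickle.dump(f,open(f'pics/{tag}.pkl','wb')); return f
def cam(f,T=None):
    P=np.array(f['pose']) if T is None else T
    F=240/np.tan(np.radians(f['vertical_fov'])/2)
    return P,F,f['cx'],f['cy']
def ray(f,u,v,T=None):
    P,F,cx,cy=cam(f,T); d=P[:3,:3]@np.array([(u-cx)/F,(v-cy)/F,1]); return P[:3,3],d/np.linalg.norm(d)
def onz(f,u,v,z,T=None):
    o,d=ray(f,u,v,T); return o+d*(z-o[2])/d[2]
def meet(*rs):
    A=sum(np.eye(3)-np.outer(d,d) for o,d in rs); b=sum((np.eye(3)-np.outer(d,d))@o for o,d in rs)
    return np.linalg.solve(A,b)
E
python3 - <<'E'
from h import *
a=snap('scene','s0');b=snap('top','t0')
for f in(a,b): print({k:v for k,v in f.items() if k!='pixels'})
print(get_time_s(),get_tool_rot())
cv2.imwrite('pics/c0.png',cv2.resize(np.hstack([a['pixels'],b['pixels']])[:,:,::-1],(800,300)))
E
```

```text
{'vertical_fov': 56.95136985038847, 'cx': 326.62297806577203, 'cy': 235.86201937402865, 'pose': array([[-0.61140339, -0.44124866,  0.65687557,  0.05464445],
       [-0.79130646,  0.3456092 , -0.50436928,  0.64221166],
       [-0.00446997, -0.82816297, -0.56046955,  0.58420713],
       [ 0.        ,  0.        ,  0.        ,  1.        ]])}
{'vertical_fov': 47.42264687264728, 'cx': 324.92585705129494, 'cy': 244.63963611742363, 'pose': array([[ 1.31918602e-03, -9.87444996e-01,  1.57957714e-01,
         4.80118783e-01],
       [-9.99993947e-01, -7.94039934e-04,  3.38766154e-03,
         1.94450910e-01],
       [-3.21970471e-03, -1.57961226e-01, -9.87440066e-01,
         9.43280420e-01],
       [ 0.00000000e+00,  0.00000000e+00,  0.00000000e+00,
         1.00000000e+00]])}
0.1 [-9.33335592e-04  9.90232172e-01  1.39425146e-01 -5.16596685e-05]
```

View pics/s0.png

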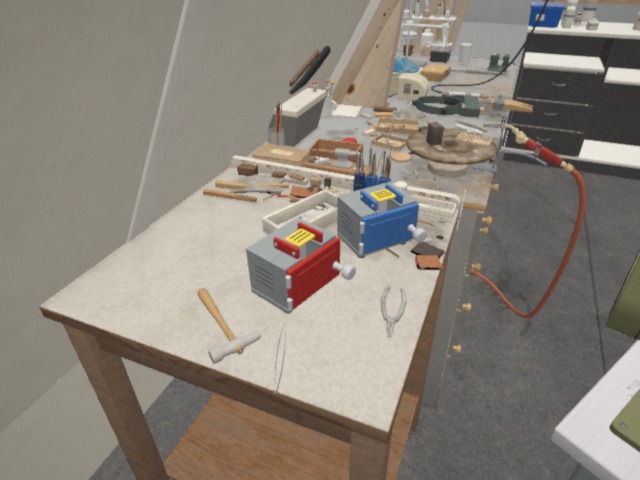

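View pics/t0.png

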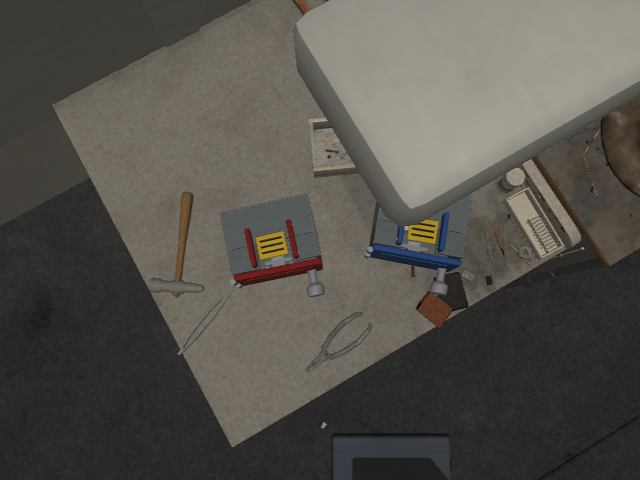

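Red cupboard at left (top view about (272,245), blue at (422,232)). A pale overhead box hides the back part of the blue one in the top view. I'll measure from the scene and top views first.

Run:
```python
from h import *
L=lambda t:pickle.load(open(f'pics/{t}.pkl','rb'))
a,b=L('s0'),L('t0')
def yel(f):
    h=cv2.cvtColor(f['pixels'],cv2.COLOR_RGB2HSV); m=cv2.inRange(h,(22,150,120),(35,255,255))
    m=cv2.morphologyEx(m,cv2.MORPH_CLOSE,np.ones((5,5)))
    n,_,s,c=cv2.connectedComponentsWithStats(m); return [(s[i],c[i]) for i in range(1,n) if s[i][4]>60]
for f in(a,b):
    for s,c in yel(f): print(s,c,onz(f,*c,0.135))
Y={'s':yel(a),'t':yel(b)}
ca,cb=np.hstack([a['pixels'][170:270,320:440],]),b['pixels'][180:310,350:480]
A=cv2.resize(ca,(480,400),interpolation=2);B=cv2.resize(cb,(400,400),interpolation=2)
cv2.imwrite('pics/c1.png',cv2.resize(np.hstack([A[:,:400],B]),(800,400))[:,:,::-1])
```

```text
[371 190  24  11 159] [382.74213836 195.01886792] [0.62942912 0.05206474 0.135     ]
[286 229  29  17 275] [300.09818182 236.99272727] [0.60776725 0.27789665 0.135     ]
[407 220  31  24 562] [423.56227758 231.5480427 ] [0.62946106 0.04901273 0.135     ]
[256 231  32  29 663] [271.37405732 245.00904977] [0.60879183 0.27746032 0.135     ]
```

View pics/c1.png

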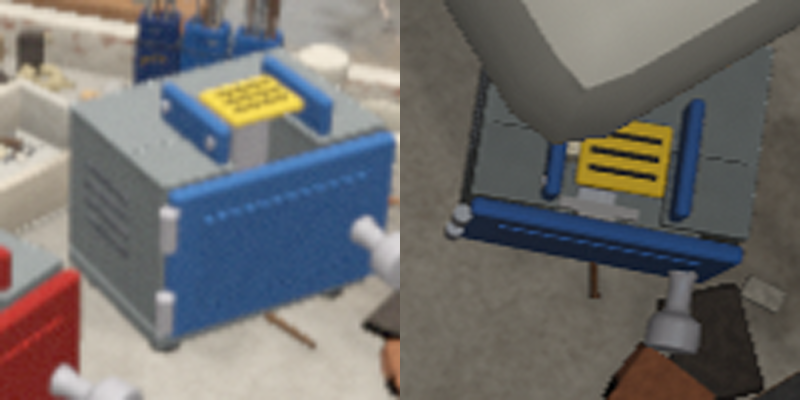

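Run:
```python
from h import *
from scipy.spatial.transform import Rotation as R
L=lambda t:pickle.load(open(f'pics/{t}.pkl','rb'))
a,b=L('s0'),L('t0')
for f,p in((b,[(374.4,245),(461,260)]),(a,[(362.5,218.7),(418.2,203.7)])):
    q=[onz(f,*x,0.113) for x in p]; d=q[1]-q[0]; print('door',q,np.linalg.norm(d),'yaw',np.arctan2(d[0],-d[1]))
print('cheek',[onz(b,350+x/3.077,180+y/3.077,.137) for x,y in((295,100),(283,218))])
for z in(.4,.5,.6,.7,.8): print('hood',z,onz(b,412,222,z)[:2],onz(b,296,35,z)[:2],onz(b,640,100,z)[:2])
f=snap('wrist','w0'); print(f['hand_eye'])
for pos in([.35,-.3,.35],[.3,-.4,.35]):
  for t in(np.array([.8,.1,.7]),np.array([.7,.0,.4])):
    z=t-pos; z/=np.linalg.norm(z)
    for s in(1,-1):
      x=np.cross([0,0,1],z)*s; x/=np.linalg.norm(x)
      for M in (np.c_[x,np.cross(z,x),z],np.c_[np.cross(x,z),x,z]):
        q=R.from_matrix(M).as_quat()[[3,0,1,2]]
        print(pos,t,s,np.round(q,3),inverse_kinematics(pos,q))
```

```text
door [array([0.61243601, 0.12120007, 0.113     ]), array([ 0.58929367, -0.01101244,  0.113     ])] 0.13422263752487432 yaw -0.17328345340634668
door [array([0.61114788, 0.12356794, 0.113     ]), array([ 0.58339945, -0.00956904,  0.113     ])] 0.13599790495457925 yaw -0.20547857682528023
cheek [array([0.65830715, 0.01496898, 0.137     ]), array([0.59986551, 0.02274223, 0.137     ])]
hood 0.4 [0.59032323 0.10813464] [0.79478077 0.22764971] [ 0.72099427 -0.13409752]
hood 0.5 [0.57003823 0.12402261] [0.73686188 0.22153891] [ 0.67665704 -0.0736226 ]
hood 0.6 [0.54975323 0.13991059] [0.67894299 0.2154281 ] [ 0.63231981 -0.01314767]
hood 0.7 [0.52946822 0.15579857] [0.6210241 0.2093173] [0.58798258 0.04732726]
hood 0.8 [0.50918322 0.17168655] [0.56310521 0.20320649] [0.54364535 0.10780218]
[[ 2.96974147e-04 -9.57904749e-01 -2.87086057e-01  7.40558892e-02]
 [ 9.99999956e-01  2.90291284e-04  6.58434430e-05  6.70004692e-04]
 [ 2.02668335e-05 -2.87086064e-01  9.57904793e-01 -1.42397969e-01]
 [ 0.00000000e+00  0.00000000e+00  0.00000000e+00  1.00000000e+00]]
[0.35, -0.3, 0.35] [0.8 0.1 0.7] 1 [0
[... 1401 characters left out ...]
0.58514733]
[0.3, -0.4, 0.35] [0.8 0.1 0.7] -1 [-0.325  0.487  0.202  0.785] [-1.53533631  0.89744656  1.67691078  1.17134498  2.34948895 -0.98564899]
[0.3, -0.4, 0.35] [0.7 0.  0.4] 1 [0.282 0.258 0.624 0.681] [-1.57632851  0.71997158  1.5882137   1.040144    2.1937798  -2.44589965]
[0.3, -0.4, 0.35] [0.7 0.  0.4] 1 [ 0.681 -0.258  0.624  0.282] [-1.57632851  0.71997158  1.5882137   1.040144    2.1937798   2.26648933]
[0.3, -0.4, 0.35] [0.7 0.  0.4] -1 [ 0.681 -0.624  0.258 -0.282] [-1.57632851  0.71997158  1.5882137   1.040144    2.1937798   0.695693  ]
[0.3, -0.4, 0.35] [0.7 0.  0.4] -1 [-0.282  0.624  0.258  0.681] [-1.57632851  0.71997158  1.5882137   1.040144    2.1937798  -0.87510333]
```

View pics/w0.png

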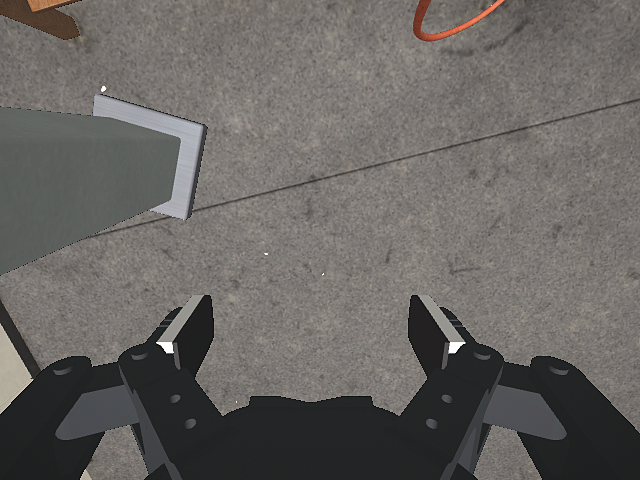

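The wrist view shows only floor and a robot leg, so nothing useful. I'll look up from the side to get the height of the overhead box before moving beneath it.

```bash
cat >> h.py <<'E'
from scipy.spatial.transform import Rotation as R
def wT():
    T=np.eye(4); w,x,y,z=get_tool_rot(); T[:3,:3]=R.from_quat([x,y,z,w]).as_matrix(); T[:3,3]=get_eef_pos(); return T
def wsnap(tag):
    T=wT(); f=grab_frame('wrist'); f['pose']=T@np.array(f['hand_eye'])
    cv2.imwrite(f'pics/{tag}.png',f['pixels'][:,:,::-1]); pickle.dump(f,open(f'pics/{tag}.pkl','wb')); return f
def down(phi,closing=None):  # tool z down, tool y along world angle phi
    y=np.array([np.cos(phi),np.sin(phi),0]); z=np.array([0,0,-1.]); M=np.c_[np.cross(y,z),y,z]
    return R.from_matrix(M).as_quat()[[3,0,1,2]]
def look(pos,t):
    z=np.array(t)-pos; z/=np.linalg.norm(z); h=np.cross([0,0,1],z); h/=np.linalg.norm(h); u=np.cross(z,h)
    return R.from_matrix(np.c_[u,np.cross(z,u),z]).as_quat()[[3,0,1,2]]
E
python3 - <<'E'
from h import *
p=[.3,-.4,.35]; q=look(p,[.65,.1,.8]); print(inverse_kinematics(p,q))
move_ptp(p,q); wsnap('w1'); print(get_time_s(),get_eef_pos())
E
```

```text
[-1.43805618  0.99368006  1.62287737  1.19454262  2.51578764 -0.95305559]
1.3 [ 0.30032869 -0.39952466  0.35041965]
```

View pics/w1.png

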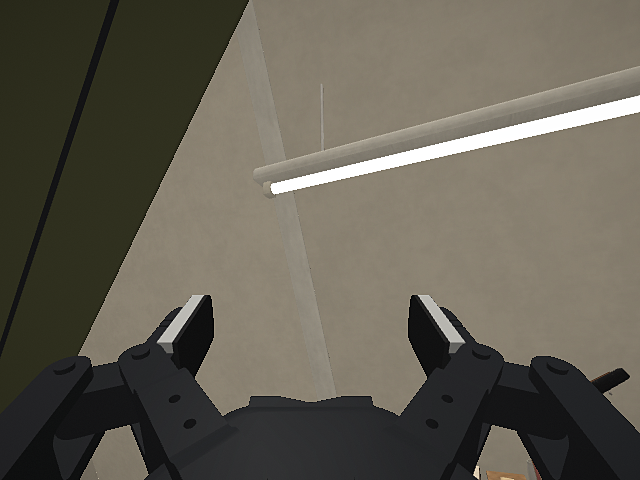

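Run:
```python
from h import *
b=pickle.load(open('pics/t0.pkl','rb'));w=pickle.load(open('pics/w1.pkl','rb'))
P,F,cx,cy=cam(w); print(P[:3,3],P[:3,2],P[:3,0],F)
for px in((412,222),(296,35),(430,208)):
  for z in np.arange(.3,.95,.05):
    X=onz(b,*px,z); c=P[:3,:3].T@(X-P[:3,3]); print(px,round(z,2),np.round(X,2),np.round([cx+F*c[0]/c[2],cy+F*c[1]/c[2],c[2]],2))
t=snap('top','t1'); s=snap('scene','s1')
cv2.imwrite('pics/c2.png',cv2.resize(np.hstack([t['pixels'],s['pixels']]),(800,300))[:,:,::-1])
```

```text
[ 0.21026171 -0.53017431  0.32449582] [0.53927116 0.7727793  0.33466216] [ 8.19987961e-01 -5.72380640e-01  3.82630449e-04] 332.73947743803325
(412, 222) 0.3 [0.61 0.09 0.3 ] [296.97 368.2    0.69]
(412, 222) 0.35 [0.6  0.1  0.35] [291.25 342.89   0.71]
(412, 222) 0.4 [0.59 0.11 0.4 ] [285.81 318.79   0.72]
(412, 222) 0.45 [0.58 0.12 0.45] [280.62 295.82   0.74]
(412, 222) 0.5 [0.57 0.12 0.5 ] [275.67 273.91   0.76]
(412, 222) 0.55 [0.56 0.13 0.55] [270.94 252.98   0.78]
(412, 222) 0.6 [0.55 0.14 0.6 ] [266.42 232.97   0.79]
(412, 222) 0.65 [0.54 0.15 0.65] [262.09 213.82   0.81]
(412, 222) 0.7 [0.53 0.16 0.7 ] [257.95 195.48   0.83]
(412, 222) 0.75 [0.52 0.16 0.75] [253.97 177.89   0.85]
(412, 222) 0.8 [0.51 0.17 0.8 ] [250.16 161.     0.86]
(412, 222) 0.85 [0.5  0.18 0.85] [246.5  144.79   0.88]
(412, 222) 0.9 [0.49 0.19 0.9 ] [242.98 129.21   0.9 ]
(296, 35) 0.3 [0.85 0.23 0.3 ] [342.57 364.98   0.93]
(296, 35) 0.35 [0.82 0.23 0.35] [334.73 345.95   0.93]
(296, 35) 0.4 [0.79 0.23 0.4 ] [326.87 326.87   0.93]
(296, 35) 0.45 [0.77 0.22 0.45] [318.98 307.74   0.92]
(296, 35) 0.5 [0.74
[... 491 characters left out ...]
 0.07 0.3 ] [309.89 368.35   0.68]
(430, 208) 0.35 [0.62 0.08 0.35] [302.8  342.76   0.7 ]
(430, 208) 0.4 [0.6  0.09 0.4 ] [296.06 318.45   0.72]
(430, 208) 0.45 [0.59 0.1  0.45] [289.66 295.34   0.73]
(430, 208) 0.5 [0.58 0.11 0.5 ] [283.56 273.33   0.75]
(430, 208) 0.55 [0.57 0.12 0.55] [277.75 252.35   0.77]
(430, 208) 0.6 [0.56 0.13 0.6 ] [272.21 232.33   0.79]
(430, 208) 0.65 [0.55 0.14 0.65] [266.91 213.2    0.81]
(430, 208) 0.7 [0.54 0.15 0.7 ] [261.84 194.91   0.82]
(430, 208) 0.75 [0.52 0.16 0.75] [256.99 177.39   0.84]
(430, 208) 0.8 [0.51 0.17 0.8 ] [252.34 160.61   0.86]
(430, 208) 0.85 [0.5  0.18 0.85] [247.88 144.52   0.88]
(430, 208) 0.9 [0.49 0.19 0.9 ] [243.6  129.08   0.9 ]
```

View pics/c2.png

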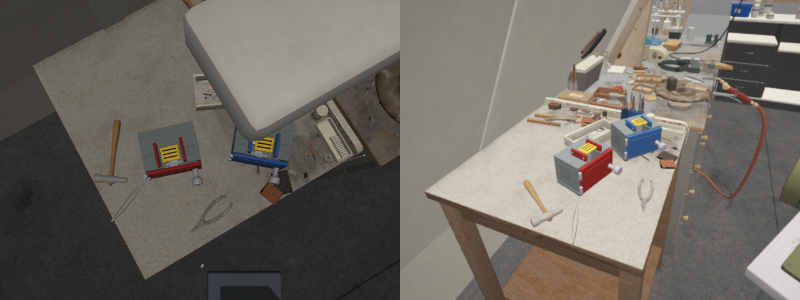

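The pale box is the end of the strip lamp seen at (255–272, 175–190) in the wrist view. Crossing that with the top view puts it at z≈0.70–0.75, well above the work. I'll go above the blue plate with the fingers shut and refine from there.

Run:
```python
from h import *
move_joints([-1.365,0.307,1.506,0,1.328,-0.073]); close(20)
q=down(-.17); p=[.625,.05,.23]
print(inverse_kinematics(p,q)); move_ptp(p,q); dwell(.2); f=wsnap('w2'); print(get_time_s(),get_eef_pos(),get_width())
hsv=cv2.cvtColor(f['pixels'],cv2.COLOR_RGB2HSV)
for n,lo,hi in(('yel',(22,150,120),(35,255,255)),('blue',(100,120,50),(125,255,255))):
    m=cv2.morphologyEx(cv2.inRange(hsv,lo,hi),cv2.MORPH_CLOSE,np.ones((7,7)))
    cs,_=cv2.findContours(m,0,1)
    for c in cs:
        if cv2.contourArea(c)>300:
            B=cv2.boxPoints(cv2.minAreaRect(c)); print(n,cv2.contourArea(c),np.round(B).tolist(),[np.round(onz(f,*x,.135)[:2],4).tolist() for x in B])
```

```text
[ 1.24740995e-02  3.79944301e-01  1.39501077e+00 -4.44089210e-16
  1.36663758e+00  1.82474099e-01]
6.2083 [0.62502983 0.04939505 0.23001023] -4.7668451672264794e-05
yel 2563.5 [[296.0, 209.0], [344.0, 209.0], [344.0, 264.0], [296.0, 264.0]] [[0.6198, 0.0739], [0.6541, 0.0679], [0.6481, 0.0256], [0.612, 0.0319]]
blue 3775.5 [[442.0, 307.0], [531.0, 254.0], [558.0, 299.0], [469.0, 352.0]] [[0.7199, -0.0242], [0.7888, 0.0095], [0.8104, -0.0323], [0.7395, -0.0697]]
blue 4434.5 [[269.0, 141.0], [365.0, 139.0], [368.0, 302.0], [272.0, 304.0]] [[0.6103, 0.1235], [0.6752, 0.1135], [0.6622, -0.0098], [0.5871, 0.0017]]
```

View pics/w2.png

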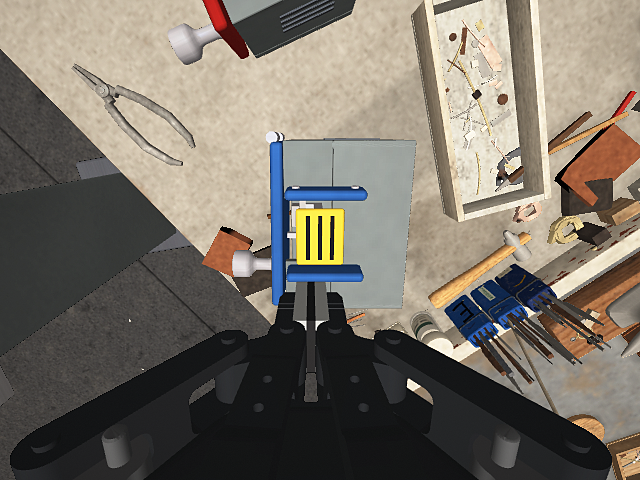

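Wrist view: plate at (320,236) square between the blue cheeks, door upright at column 277, and yaw −0.173. All three views agree, so I'll press now.

Run:
```python
from h import *
L=lambda t:pickle.load(open(f'pics/{t}.pkl','rb'))
P=meet(ray(L('t0'),423.56,231.55),ray(L('s0'),382.74,195.02),ray(L('w2'),320,236.5)); print('plate',P)
x,y=.631,.0498; F0=np.array(get_contact_force())
line_to([x,y,.145],.2)
for z in(.136,.133,.130,.128,.126,.125,.124,.123,.122,.121,.120):
    line_to([x,y,z],.03); dwell(.1); f=(np.array(get_contact_force())-F0); print(z,get_eef_pos()[2],f.round(1))
    if f[2]>9.3: break
dwell(1); line_to([x,y,.19],.2); dwell(.3); wsnap('w3'); snap('top','t3'); print(get_time_s())
```

```text
plate [0.63196749 0.04900391 0.13226645]
0.136 0.13628067494725488 [ 0.3 -0.2 -0. ]
0.133 0.13340644760228157 [-0.4  0.5  2.4]
0.13 0.1304171061389784 [-0.3  0.5  4.2]
0.128 0.12847266392472217 [0.6 1.4 5.2]
0.126 0.1267095680653144 [0.4 1.  5.7]
0.125 0.1257685423352613 [0.4 0.8 6.8]
0.124 0.12487097172431669 [1.4 0.3 7.9]
0.123 0.12394210773950234 [-0.7  0.7  7. ]
0.122 0.12300960306080333 [0.2 0.  7. ]
0.121 0.12205398155561681 [-0.5  1.2  7.8]
0.12 0.1220138908537609 [-1.7  1.  12.4]
12.7333
```

View pics/w3.png

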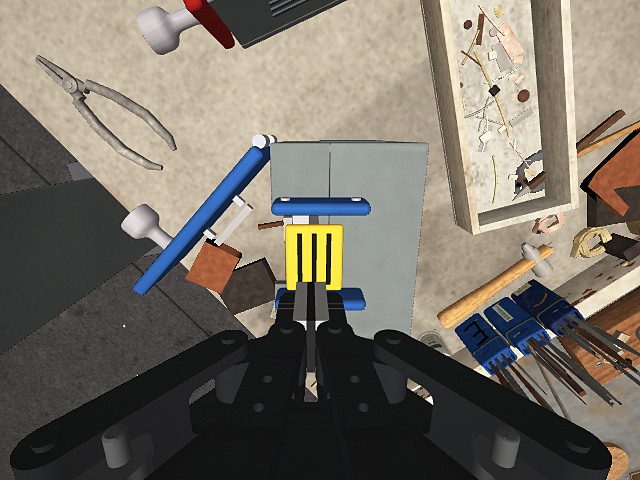

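The door has sprung ajar: hinge at (262,145), free edge at (137,290), about 0.71 rad. Next I push it on from inside near the free edge.

Run:
```python
from h import *
ps=-.173; Rm=np.array([[np.cos(ps),-np.sin(ps)],[np.sin(ps),np.cos(ps)]]); O=np.array([.631,.0495])-Rm@[-.022,0]
W=lambda c,z:[*(O+Rm@np.asarray(c)),z]
def arc(t,d,r=.112):
    return np.array([-.06-r*np.sin(t),.07-r*np.cos(t)])+d*np.array([np.cos(t),-np.sin(t)])
F0=np.array(get_contact_force()); z=.082
line_to(W([-.092,-.015],.19),.25); line_to(W([-.092,-.015],z),.15)
print('in',(np.array(get_contact_force())-F0).round(1))
for t in np.arange(.75,1.63,.0967):
    line_to(W(arc(t,.021),z),.08); print(round(t,2),(np.array(get_contact_force())-F0).round(1))
dwell(.3); line_to(W(arc(t,.055),z),.1); line_to(W(arc(t,.055),.2),.25); dwell(.3)
wsnap('w4'); f=snap('top','t4'); snap('scene','s4'); print(get_time_s(),get_contact_force())
s=pickle.load(open('pics/s4.pkl','rb'))
cv2.imwrite('pics/c4.png',cv2.resize(np.hstack([f['pixels'],s['pixels']]),(800,300))[:,:,::-1])
```

```text
in [ 0.4 -0.5 -0.4]
0.75 [ 1.1 -0.3  0.1]
0.85 [ 0.2 -0.5 -1.5]
0.94 [0.8 0.6 0. ]
1.04 [ 0.5 -0.   0.2]
1.14 [ 0.4 -0.1 -0.3]
1.23 [ 1.  -0.3 -0.4]
1.33 [-0.6  0.4  0.3]
1.43 [ 1.7  0.  -0.2]
1.52 [0.5 0.6 0.1]
1.62 [ 0.4 -0.7 -0.3]
19.0667 [ 0.50049995 -0.03766582 -0.92708177]
```

View pics/c4.png

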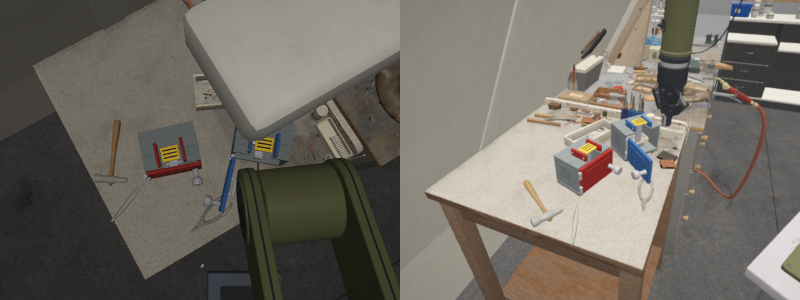

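The door stands at about 1.6 rad, running from (236,155) to (223,211) in the reduced top view. The red door is shut and the gripper is clear.

```bash
python3 -c "
from h import *
dwell(.3); print(sign_off(), get_time_s())"
```

```text
the job is handed in; nothing more can be done
the job is handed in; nothing more can be done
```

The job is handed in at about 19–20 s of the 38 s allowed, though the hand-in gave no verdict: by the cameras the blue door stands open at about 1.6 rad, the red door is shut and the gripper is clear of everything; I didn't measure that the hook had sprung back up.

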